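# Clip the mixer pivot

## Robot

A 6-joint arm with a two-finger parallel gripper is mounted at the origin on a cart in front of the work surface, level with it; the furniture and walls round the work are solid. World frame = base frame: x ahead of the robot, y to its left, z up, the work surface at z = 0. Lengths are in m, angles in rad, forces in N, time in s.
With the tool pointing down it reaches from about 0.35 to 0.775 m from the base axis. Payload 5.5 kg.
Tool frame: the origin (TCP) lies on the centre line of the jaws, within the pads' length; the fingertips stand 11 mm ahead of it and the grasp point (between the pads) lies 8 mm behind it; z points along the fingers, y is the line along which they close (so a half turn about z gives the same grasp; the last joint's range is limited). The gripper opens to 85 mm and grips with 20 to 120 N. Pads are 22 mm wide; open, the fingers measure 114 mm over their backs; the gripper's body (76 mm by 85 mm) begins 54 mm behind the grasp point. The pads swing forward as they close: fully open they stand 13 mm farther back than shut.
Start: joints at [-1.472, 0.313, 0.046, 1.304, 0, 1.431], TCP at [0.136, -0.559, 0.242] pointing down, gripper open.
Joint ranges: [-2.76, 2.76], [-0.86, 1.69], [-1.03, 1.26], [-2.2, 2.34], [-1.47, 1.5], [-3.14, 3.14]. Speed limits (rad/s): [2.57, 2.57, 3.14, 3.14, 3.14, 3.14].

## Interface

Orientations are given as a unit quaternion [w, x, y, z].
In Python, from workcell import get_state, eyes, env gives the robot as it stands.
- The arm moves only by the shell command python3 -m inch 'ROWS' [OPENING] [FORCE]. ROWS is JSON, one flat list of numbers, 4 for each row, row after row: the shift along the tool's x, y, z in cm, then the turn about the tool's z in rad. A call has exactly 5 rows; each row shifts and turns the commanded pose from where the row before left it, along the tool's axes as they then stand; what a row does not reach is not made up. A row lasts 1/12 s, in which the tool goes at most 41.7 mm and 7.16 degrees, less where a joint would pass 70% of its speed; a pose out of reach is approached as far as the arm can. A call is refused whole if a number of a shift passes 4.17 or a number of a turn 0.125, either way. A call with a gripper value outside its range is refused whole. OPENING is the opening, from -1 (shut) to 1 (fully open), set as the call begins (- or left out, the last holds). The fingers move at their own pace and stop on an object; FORCE is the grip in N (left out, the last holds). Time passes only in rows, so rows that do not move let the fingers close, or fill a call up. It gives the time, the measured TCP pose, the force, the opening and the grip force at its end, in the units of the state.
- get_state(): the state, without advancing time (a new reading comes with each control period).
- eyes.read_camera(name): name is "scene" or "side" or "wrist"; returns the picture (420x560x3 uint8, red, green, blue); there is no depth.
- eyes.camera_info(name): a dict with "fovy" (degrees; the focal length in pixels is half the picture's height over the tangent of half this angle, whatever the lens; pixels are square), "cx", "cy" (the principal point, pixels), "D" ([k1, k2, p1, p2, k3] as OpenCV has them; the pictures are not rectified), "xyz" and "orientation" of the camera in the world. Camera axes: x right, y down, z forward; pixel columns grow to the right and rows downward; lengths in m; the calibration is good to about 2 mm. A picture is of the moment at which its call begins: read the wrist's pose just before it. camera_info takes no time and is no camera call; for the wrist camera it gives the pose at the moment of the call.
- env.hand_in(): hands the job in; it is judged then, once.
The state is a dict: "clock": time; "joint_pos": joint angles; "qvel": joint speeds; "tau": joint torques, N m; "tcp_pos": TCP position; "orientation": TCP orientation; "wrist_force": force on the tool from outside, world axes, zero at the start; "ft_torque": the same for the moment, N m; "finger_gap": finger opening in m; "grip_force": force on a finger pad.
Only numpy, scipy, OpenCV 4.12 (cv2) and the standard library are available. Lean on these libraries where they do the work, as an engineer would, in place of code of your own. Each camera call takes 0.05 s, during which the arm holds its last target. There are 200 camera calls.

## Task

Squeeze the two side levers of the dust cap on the mixer's pivot pin together to free it, lift it off and stand it upright on the bench. Then hold the fork tool by its handle and push the split clip, lying on the gearbox top, sideways onto the pin until it snaps home in the groove, without touching the clip with the gripper. Finally lay the fork tool flat on the bench, and leave the tins, the bottle and the tape roll where they are.

Things in the scene. Friction and masses are not known exactly. Their poses are not given: they have to be found in the camera images.
- stand: Fixed grey gearbox of a bench mixer with a flat steel top plate 40 mm above the bench. Origin on the axis of its upright steel pivot pin, at bench level. In its frame the top plate spans x -115 to +45 mm, y -65 to +65 mm; the foot flange at the bench reaches 8 mm farther on every side. The clip starts flat on the top plate, on the -x side of the pin.
- pin_groove (a point): On the pin's axis, 44 mm above the bench: where the seated clip's centre comes. The pin's groove, 18 mm diameter, goes from the top plate (40 mm) up to 51 mm; above it the pin head, 26 mm diameter, goes up to 75 mm.
- cap: Grey dust cap, loose but hooked over the pin head; about 64 g, 36 x 52 x 61 mm (x, y, z), origin under its middle (42 mm above the bench while on the pin). A bridge with legs at its +x and -x sides and an upright black rocker lever at its +y and -y sides. Stands on its legs. With the levers squeezed it lifts straight up; it is clear of the pin after 40 mm.
- cap_grip (a point): Point of the cap midway between the levers' ribbed thumb pads, 54 mm above the cap's underside. The pads face outward along own y: 52 mm apart over their outer faces, about 37 mm when fully squeezed; 18 mm wide (x), 14 mm high (47 to 61 mm above the cap's underside). Press only the pads: keep fingertips more than 32 mm above the cap's underside.
- lever_l (a joint): Rocker lever on the cap's +y side: 0 at rest (hooked), grows as its thumb pad is squeezed inward, stop at 0.25 rad; its hook is free of the pin head above about 0.17. Spring: about 5 N on the pad at full squeeze.
- lever_r (a joint): The same on the cap's -y side.
- clip: Split retaining clip of dark steel, loose and flat, 8 mm thick, origin at its underside below point clip_center; +x points out of its open mouth. Flat back bar: x -24 to -14 mm, y -22 to +22 mm. Two springy jaws along its sides end in flared tips at about x = +22, y = +/-18 mm. It is greased and slides easily. Snapping on takes about 8 to 16 N along +x on the back bar.
- clip_center (a point): Point of the clip through which the pin's axis passes when it is home, 4 mm above its underside. The gap between the jaws' bumps (at x = +9 mm) is 13 mm: they spread over the 18 mm groove and close behind it. A middle prong on the back bar stops the pin about 1 mm behind this point.
- jaw_l (a joint): Angle by which the clip's +y jaw is spread, 0 at rest, up to 0.3 rad.
- jaw_r (a joint): Angle by which the clip's -y jaw is spread, 0 at rest, up to 0.3 rad.
- fork: Fork tool, loose, flat on the bench, about 90 g; origin under point fork_grip, +x to the fork. Flat steel head 8 mm thick, 70 mm wide, with its flat crotch face at x = +65 mm between two prongs that reach to x = +81 mm, 54 mm apart. The prongs pass either side of the clip's back bar while the crotch pushes it; keep the head's underside 1 to 3 mm above the top plate.
- fork_grip (a point): Point in the fork tool's wooden handle, half-way up, 17 mm above the tool's flat underside. Handle: 16 mm wide (y), 34 mm high, x = -55 to +30 mm; then a neck 14 mm wide and 10 mm high to the head at x = +45 mm. With the crotch against the back bar the clip's centre lies 89 mm ahead of this point.
- tin_small_1: Bystander: small paint tin, 62 mm diameter, 62 mm high, origin at the centre of its underside.
- tin_small_3: Bystander: small paint tin with a multicoloured label, 62 mm diameter, 74 mm high, origin at the centre of its underside.
- squeeze_bottle: Bystander: white squeeze bottle with a blue-green spout, 60 mm diameter, 152 mm high, origin at the centre of its underside.
- tape_cream: Bystander: roll of cream masking tape lying flat, 104 mm outer diameter, 24 mm high, origin at the centre of its underside.

How it is judged:
On the way, in this order (a step that is already met when the one before it is completed fails the run):
1. both levers of the dust cap are squeezed while it is on the pin (value of joint each of lever_l, lever_r above 0.12 rad and horizontal distance between cap_grip and pin_groove below 0.012 m), for 0.05 s.
2. the dust cap stands upright on the bench, let go (height (world z) of cap_grip below 0.062 m and angle between cap_grip's own z axis and vertical below 0.15 rad and contact force between the fingers and cap below 0.2 N and linear speed of cap below 0.05 m/s), for 0.2 s.
3. the fork tool pushes the clip onto the pin and its jaws spread (contact force between fork and clip above 1 N and horizontal distance between clip_center and pin_groove below 0.025 m and value of joint any of jaw_l, jaw_r above 0.03 rad).
4. the clip has snapped home in the groove (horizontal distance between clip_center and pin_groove below 0.004 m and z of clip_center in the frame of pin_groove below 0.004 m and value of joint each of jaw_l, jaw_r below 0.05 rad), for 0.2 s.
At the end, for the whole second after the job is handed in: The clip's centre is within 4 mm of the pin's axis and in the groove, with both jaws closed again (under 0.05 rad); the dust cap stands upright on the bench (tilt under 0.15 rad) and the fork tool lies flat on the bench (tilt under 0.12 rad); all are at rest (all of step 4 and height (world z) of cap_grip below 0.062 m and angle between cap_grip's own z axis and vertical below 0.15 rad and height (world z) of fork_grip below 0.024 m and angle between fork_grip's own z axis and vertical below 0.12 rad and linear speed of each of clip, cap, fork below 0.02 m/s); the robot touches nothing.
It fails at once if the gripper's fingers press on the clip (contact force between the fingers and clip above 1 N).
It fails at once if the small paint tin is moved by more than 30 mm (distance of tin_small_1 from where it was at the start of the episode above 0.03 m).
It fails at once if the taller small paint tin is moved by more than 30 mm (distance of tin_small_3 from where it was at the start of the episode above 0.03 m).
It fails at once if the squeeze bottle is moved by more than 30 mm (distance of squeeze_bottle from where it was at the start of the episode above 0.03 m).
It fails at once if the masking tape roll is moved by more than 30 mm (distance of tape_cream from where it was at the start of the episode above 0.03 m).
It also fails if it takes over 72 s, if anything falls off the work surface, if the arm or the gripper's body presses on something with over 40 N, if the wrist force passes 120 N, or if a joint passes its speed limit or range.

## Working session

There is one attempt and no reset: what is moved stays moved. The work goes in short steps, Python scripts to look and compute and a shell command to move; the robot and the scene stay as the last step left them, time stands still between calls to the robot, and variables do not carry over. Pictures are saved under pics/ and viewed, at most 10 in all, crops included, and the job is handed in when it is done.

```bash
ls; mkdir -p pics; python3 - <<'E'
from workcell import get_state, eyes, env
import cv2
s=get_state(); print({k:s[k] for k in('clock','tcp_pos','orientation','finger_gap')})
for n in('scene','side','wrist'):
    print(n,eyes.camera_info(n)); cv2.imwrite(f'pics/{n}0.png',eyes.read_camera(n)[:,:,::-1])
E
```

```text
pics
{'clock': 0.0, 'tcp_pos': array([ 0.13595171, -0.55818099,  0.24140335]), 'orientation': array([-9.25948819e-04,  9.92880082e-01,  1.19114592e-01,  7.12230326e-06]), 'finger_gap': 0.08559680820954087}
scene {'fovy': 42.01086102248015, 'cx': 267.27589762357655, 'cy': 207.2806367785148, 'D': array([-0.13215523,  0.        ,  0.        ,  0.        ,  0.        ]), 'xyz': array([-0.10198655,  0.92550301,  1.12544467]), 'orientation': array([ 0.12759643, -0.26957913,  0.87761821, -0.37527659])}
side {'fovy': 43.640215077957706, 'cx': 282.35590091501655, 'cy': 209.94705994267156, 'D': array([-0.09667668,  0.        ,  0.        ,  0.        ,  0.        ]), 'xyz': array([0.6169462 , 1.20377459, 0.68921184]), 'orientation': array([-0.01341474,  0.01183081,  0.85357478, -0.5206632 ])}
wrist {'fovy': 66.96305861056001, 'cx': 279.7046411771254, 'cy': 206.24718335737828, 'D': array([-0.06871168,  0.        ,  0.        ,  0.        ,  0.        ]), 'xyz': array([ 0.2158173 , -0.53844208,  0.37279913]), 'orientation': array([ 0.12691452,  0.7762526 , -0.60910442, -0.10156974])}
```

View pics/scene0.png

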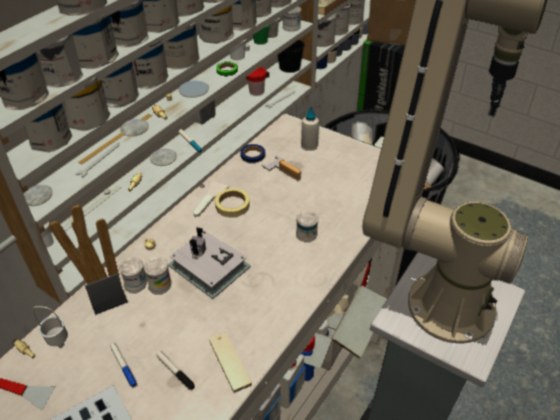

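View pics/side0.png

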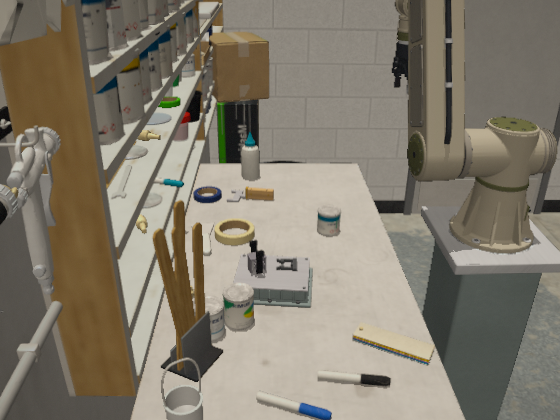

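The scene view shows the gearbox at about (208,262), with the cap on its far-left side at (198,243) and the clip at (225,256). The fork is at (283,167), handle pointing right. The tins are at (158,274) and (307,226), the tape at (232,202) and the bottle at (310,130).

```bash
cat > h.py <<'E'
import numpy as np, cv2
from scipy.spatial.transform import Rotation as R
from workcell import get_state, eyes, env
def cam(n,info=None):
    i=info or eyes.camera_info(n); f=210/np.tan(np.radians(i['fovy'])/2)
    K=np.array([[f,0,i['cx']],[0,f,i['cy']],[0,0,1]]); q=i['orientation']
    return K,i['D'],R.from_quat([q[1],q[2],q[3],q[0]]),np.array(i['xyz'])
def pix2z(c,uv,z):
    K,D,r,t=c; p=cv2.undistortPoints(np.array(uv,float).reshape(-1,1,2),K,D).reshape(-1,2)
    d=r.apply(np.c_[p,np.ones(len(p))]); return t+d*((z-t[2])/d[:,2])[:,None]
def proj(c,P):
    K,D,r,t=c; P=r.inv().apply(np.atleast_2d(P)-t); return cv2.projectPoints(P,np.zeros(3),np.zeros(3),K,D)[0].reshape(-1,2)
E
python3 - <<'E'
import cv2,numpy as np
a=cv2.imread('pics/scene0.png');b=cv2.imread('pics/side0.png')
def c(im,x,y,w,h,W=400,H=300): return cv2.resize(im[y:y+h,x:x+w],(W,H),interpolation=cv2.INTER_CUBIC)
cv2.imwrite('pics/t1.png',np.vstack([np.hstack([c(a,160,220,100,75),c(b,220,230,100,75)]),np.hstack([c(a,250,145,60,45),c(b,220,170,60,45)])]))
from h import *
S,D=cam('scene'),cam('side')
print('stand',pix2z(S,[208,262],.04),pix2z(D,[275,275],.04))
print('fork',pix2z(S,[[290,170],[270,163]],.017),pix2z(D,[[260,194],[233,196]],.017))
print('tins/tape/bottle', pix2z(S,[[158,287],[307,233],[232,204],[310,145]],0))
E
```

```text
stand [[0.58362309 0.25024974 0.04      ]] [[0.59361991 0.25270654 0.04      ]]
fork [[ 0.62507991 -0.21010993  0.017     ]
 [ 0.69855439 -0.20459064  0.017     ]] [[ 0.62817429 -0.20643227  0.017     ]
 [ 0.70776282 -0.19375157  0.017     ]]
tins/tape/bottle [[ 0.66385611  0.36719932  0.        ]
 [ 0.44196304 -0.01700191  0.        ]
 [ 0.69510454  0.00426517  0.        ]
 [ 0.65214024 -0.37770345  0.        ]]
```

View pics/t1.png

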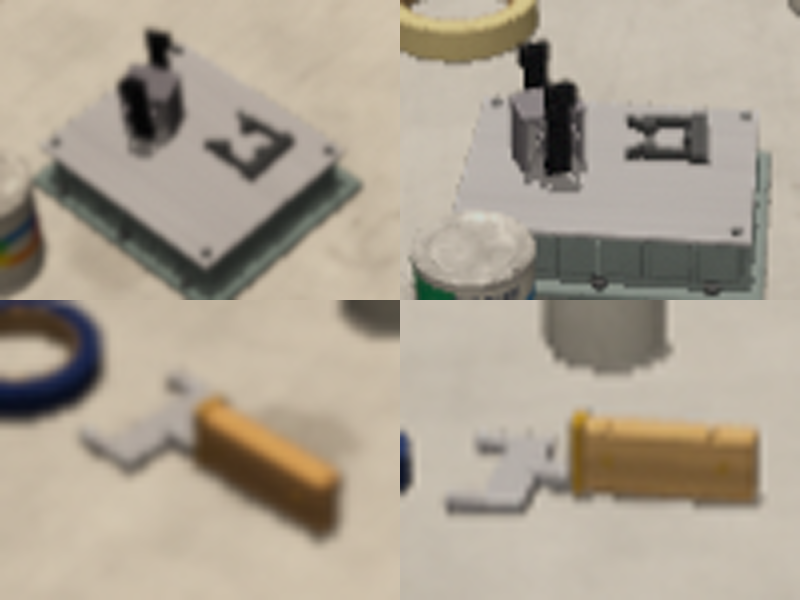

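The tile shows the cap on the far-robot side of the plate and the clip nearer the robot, with its mouth towards the pin. The fork lies with its head facing +x (away from the robot). Next I'll compute poses from the corners.

```bash
python3 - <<'E'
from h import *
S,D=cam('scene'),cam('side')
print('plate S right,bottom,left,top\n',pix2z(S,[[246.25,257.5],[211.75,288],[171.25,260],[205,232.5]],.04).round(4))
print('plate D tl,tr,br\n',pix2z(D,[[238,254.5],[308.75,257],[309.25,290.75]],.04).round(4))
print('fork top front, rear',pix2z(S,[[282.25,160.75],[299.8,170.5]],.034).round(4),pix2z(D,[[247,188.5],[273.2,190.2]],.034).round(4))
f=lambda x,y:[160+x/4,220+y/4]
print('clip back ends, tips S',pix2z(S,[f(245,180),f(295,148),f(208,145),f(240,118)],.048).round(4))
f=lambda x,y:[220+(x-400)/4,230+y/4]
print('clip D back far,near, tips',pix2z(D,[f(705,118),f(707,162),f(628,118),f(632,158)],.048).round(4))
E
```

```text
plate S right,bottom,left,top
 [[0.5091 0.1815 0.04  ]
 [0.5209 0.3125 0.04  ]
 [0.6695 0.2995 0.04  ]
 [0.6591 0.1707 0.04  ]]
plate D tl,tr,br
 [[0.6777 0.1673 0.04  ]
 [0.5141 0.1809 0.04  ]
 [0.5234 0.3122 0.04  ]]
fork top front, rear [[ 0.66   -0.2182  0.034 ]
 [ 0.5869 -0.2074  0.034 ]] [[ 0.6665 -0.2091  0.034 ]
 [ 0.5891 -0.1963  0.034 ]]
clip back ends, tips S [[0.5433 0.244  0.048 ]
 [0.533  0.2038 0.048 ]
 [0.5824 0.2337 0.048 ]
 [0.5797 0.203  0.048 ]]
clip D back far,near, tips [[0.5445 0.2035 0.048 ]
 [0.546  0.248  0.048 ]
 [0.588  0.2027 0.048 ]
 [0.5869 0.2433 0.048 ]]
```

```bash
cat >> h.py <<'E'
def yaw():
    q=get_state()['orientation']; m=R.from_quat([q[1],q[2],q[3],q[0]]).as_matrix(); return np.arctan2(m[1,0],m[0,0])
def plan(tgt,tyaw,n):
    """rows: even steps from here to tgt, in tool axes (cm), turn rad"""
    s=get_state(); d=(np.array(tgt)-s['tcp_pos'])*100; y=yaw(); dy=tyaw-y
    print('total d',d.round(2),'dyaw',round(dy,3))
    for k in range(n):
        a=y+dy*k/n; c,sn=np.cos(a),np.sin(a); v=d/n
        print('%.2f,%.2f,%.2f,%.3f'%(v[0]*c+v[1]*sn, v[0]*sn-v[1]*c, -v[2], -dy/n),end='\n' if k%5==4 else ', ')
E
python3 - <<'E'
from h import *
plan([.63,.2375,.23],3.057,25)
S=cam('scene');print(pix2z(S,[[190,205],[150,240],[230,165]],0).round(3))
E
```

```text
total d [49.4  79.58 -1.17] dyaw 2.818
2.67,-2.63,0.05,-0.113, 2.95,-2.31,0.05,-0.113, 3.19,-1.96,0.05,-0.113, 3.39,-1.59,0.05,-0.113, 3.55,-1.20,0.05,-0.113
3.66,-0.79,0.05,-0.113, 3.73,-0.37,0.05,-0.113, 3.75,0.05,0.05,-0.113, 3.72,0.47,0.05,-0.113, 3.64,0.88,0.05,-0.113
3.52,1.29,0.05,-0.113, 3.35,1.68,0.05,-0.113, 3.14,2.04,0.05,-0.113, 2.89,2.38,0.05,-0.113, 2.61,2.69,0.05,-0.113
2.29,2.97,0.05,-0.113, 1.94,3.21,0.05,-0.113, 1.56,3.40,0.05,-0.113, 1.17,3.56,0.05,-0.113, 0.76,3.67,0.05,-0.113
0.35,3.73,0.05,-0.113, -0.08,3.75,0.05,-0.113, -0.50,3.71,0.05,-0.113, -0.91,3.63,0.05,-0.113, -1.31,3.51,0.05,-0.113
[[ 0.799  0.078  0.   ]
 [ 0.8    0.254  0.   ]
 [ 0.815 -0.142  0.   ]]
```

```bash
python3 -m inch '[2.67,-2.63,0,-0.113, 2.95,-2.31,0,-0.113, 3.19,-1.96,0,-0.113, 3.39,-1.59,0,-0.113, 3.55,-1.2,0,-0.113]' 1 30
python3 -m inch '[3.66,-0.79,0,-0.113, 3.73,-0.37,0,-0.113, 3.75,0.05,0,-0.113, 3.72,0.47,0,-0.113, 3.64,0.88,0,-0.113]'
python3 -m inch '[3.52,1.29,0,-0.113, 3.35,1.68,0,-0.113, 3.14,2.04,0,-0.113, 2.89,2.38,0,-0.113, 2.61,2.69,0,-0.113]'
python3 -m inch '[2.29,2.97,0,-0.113, 1.94,3.21,0,-0.113, 1.56,3.4,0,-0.113, 1.17,3.56,0,-0.113, 0.76,3.67,0,-0.113]'
python3 -m inch '[0.35,3.73,0,-0.113, -0.08,3.75,0,-0.113, -0.5,3.71,0,-0.113, -0.91,3.63,0,-0.113, -1.31,3.51,0,-0.113]'
python3 -m inch '[0,0,0,0,0,0,0,0,0,0,0,0,0,0,0,0,0,0,0,0]'
python3 - <<'E'
from h import *
print(get_state()['tcp_pos'],yaw(),get_state()['clock'])
i=eyes.camera_info('wrist');im=eyes.read_camera('wrist');cv2.imwrite('pics/w1.png',im[:,:,::-1]);np.save('w1.npy',i,allow_pickle=True)
E
```

```text
clock: 0.57
tcp_pos: [0.235, -0.3978, 0.2419]
orientation: [-0.0, 0.919, 0.393, 0.0]
wrist_force: [1.0, -1.0, -0.2]
finger_gap: 0.0856
grip_force: 0.0
clock: 0.98
tcp_pos: [0.3336, -0.2384, 0.2422]
orientation: [0.0, 0.773, 0.634, 0.0]
wrist_force: [0.5, 0.2, -0.6]
finger_gap: 0.0855
grip_force: 0.0
clock: 1.4
tcp_pos: [0.4319, -0.0788, 0.2423]
orientation: [0.0, 0.566, 0.825, -0.0]
wrist_force: [1.3, -0.8, 0.3]
finger_gap: 0.0854
grip_force: 0.0
clock: 1.82
tcp_pos: [0.5301, 0.0809, 0.242]
orientation: [-0.0, 0.313, 0.95, -0.0]
wrist_force: [-0.4, -1.1, -0.2]
finger_gap: 0.0853
grip_force: 0.0
clock: 2.23
tcp_pos: [0.6279, 0.2404, 0.2418]
orientation: [-0.0, 0.036, 0.999, -0.0]
wrist_force: [1.8, -0.1, 0.9]
finger_gap: 0.0857
grip_force: 0.0
clock: 2.65
tcp_pos: [0.627, 0.2374, 0.2429]
orientation: [0.0, 0.04, 0.999, -0.0]
wrist_force: [-0.7, 0.5, -0.1]
finger_gap: 0.0854
grip_force: 0.0
[0.62703074 0.2373759  0.24293099] 3.061842225852572 2.65
```

View pics/w1.png

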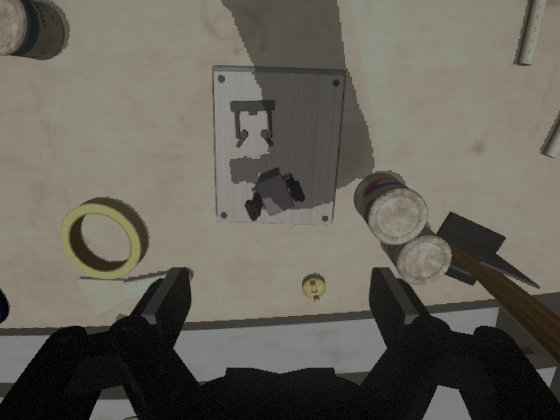

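The wrist view shows the plate with corners at (213,67), (346,70), (333,224) and (217,222). The clip's back bar runs (231,104)–(274,104). The cap is turned relative to the plate, with its levers at about (255,207) and (293,188). I'll zoom in on that.

```bash
python3 - <<'E'
import cv2
im=cv2.imread('pics/w1.png')
cv2.imwrite('pics/w1c.png',cv2.convertScaleAbs(cv2.resize(im[90:230,210:350],(600,600),interpolation=cv2.INTER_CUBIC),alpha=1.8,beta=10))
E
```

```text
(no output)
```

View pics/w1c.png

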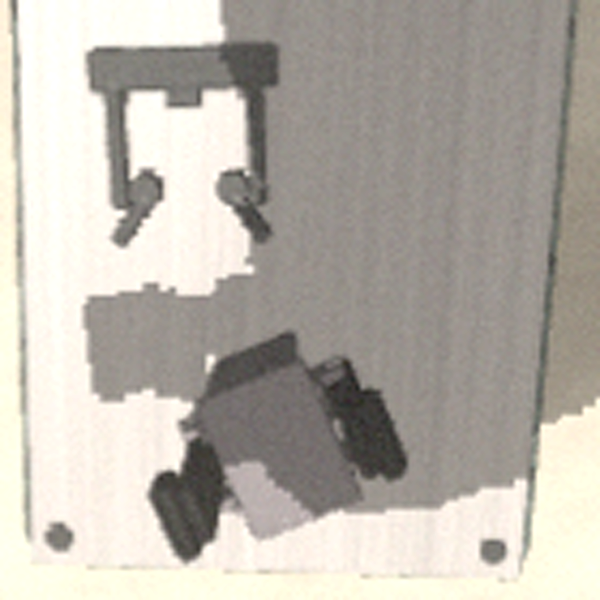

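The crop shows the pad tops centred at about (185,513) and (378,434), so the cap is yawed about 22° relative to the plate. The clip bar runs (90,45)–(277,45) along its rear edge.

```bash
python3 - <<'E'
from h import *
i=np.load('w1.npy',allow_pickle=True).item(); W=cam('wrist',i)
f=lambda p:np.array(p,float)/4.2857+[210,90]
P=pix2z(W,f([[185,513],[378,434]]),.103); d=P[1]-P[0]
print('pads',P.round(4),'mid',P.mean(0).round(4),'len',np.linalg.norm(d),'cap y-axis yaw',np.arctan2(d[1],d[0]))
C=pix2z(W,[[213,67],[346,70],[333,224],[217,222]],.04);print('plate',C.round(4))
e=C[2]-C[1];g=C[3]-C[0];h=C[1]-C[0];k=C[2]-C[3]
a=[np.arctan2(v[1],v[0]) for v in(e,g)]+[np.arctan2(-v[0],v[1]) for v in(h,k)];print('yaw',np.round(a,3))
y=np.mean(a);print('pin',(C.mean(0)[:2]+.035*np.array([np.cos(y),np.sin(y)])).round(4))
B=pix2z(W,f([[88,47],[277,45],[275,88],[90,90]]),.048);print('bar rearL,rearR,frontR,frontL',B.round(4))
T=pix2z(W,f([[147,187],[236,187],[120,240],[265,238]]),.048);print('bumps,tips',T.round(4))
b=B[1]-B[0]+B[2]-B[3];yc=np.arctan2(-b[0],b[1]);print('clip yaw',yc,'center',(B.mean(0)[:2]+.019*np.array([np.cos(yc),np.sin(yc)])).round(4))
tip=T[2:].mean(0);print('tips mid-22mm',tip[:2]-.022*np.array([np.cos(yc),np.sin(yc)]))
E
```

```text
pads [[0.6371 0.2134 0.103 ]
 [0.623  0.255  0.103 ]] mid [0.6301 0.2342 0.103 ] len 0.04399706510999444 cap y-axis yaw 1.8965667523246799
plate [[0.5079 0.182  0.04  ]
 [0.521  0.3122 0.04  ]
 [0.6829 0.2946 0.04  ]
 [0.6701 0.1637 0.04  ]]
yaw [-0.108 -0.113 -0.1   -0.098]
pin [0.6303 0.2345]
bar rearL,rearR,frontR,frontL [[0.5415 0.1966 0.048 ]
 [0.5446 0.2398 0.048 ]
 [0.5541 0.2386 0.048 ]
 [0.551  0.1959 0.048 ]]
bumps,tips [[0.5742 0.2066 0.048 ]
 [0.5759 0.2275 0.048 ]
 [0.586  0.1988 0.048 ]
 [0.5884 0.2333 0.048 ]]
clip yaw -0.07224450373887184 center [0.5668 0.2163]
tips mid-22mm [0.56526348 0.21762856]
```

```bash
python3 -m inch '[0,0,2,-0.101, 0,0,2,-0.101, 0,0,2,-0.101, 0,0,2,-0.101, -0.21,-0.4,2,0]'
python3 -m inch '[0,0,2,0, 0,0,2,0, 0,0,1.4,0, 0,0,0,0, 0,0,0,0]'
python3 -c "
from h import *
print(get_state()['tcp_pos'],yaw()); plan([.6303,.2343,.089],3.467,1)"
```

```text
clock: 3.12
tcp_pos: [0.6301, 0.2349, 0.1425]
orientation: [0.0, -0.164, 0.986, 0.0]
wrist_force: [0.8, 0.1, -0.6]
finger_gap: 0.0853
grip_force: 0.0
clock: 3.53
tcp_pos: [0.6301, 0.2346, 0.0883]
orientation: [-0.001, -0.162, 0.987, -0.0]
wrist_force: [-0.7, -0.6, 0.7]
finger_gap: 0.0852
grip_force: 0.0
[0.63009    0.23461547 0.08827105] -2.816545432906743
total d [ 0.02 -0.03  0.07] dyaw 6.284
-0.01,-0.04,-0.07,-6.284,
```

```bash
for k in 1 2; do python3 -m inch '[0,0,0,0, 0,0,0,0, 0,0,0,0, 0,0,0,0, 0,0,0,0]' -0.3 25; done
```

```text
clock: 3.95
tcp_pos: [0.6325, 0.2346, 0.0912]
orientation: [0.002, -0.162, 0.987, -0.001]
wrist_force: [-1.2, -5.0, 8.0]
finger_gap: 0.037
grip_force: 24.6
clock: 4.37
tcp_pos: [0.6326, 0.2346, 0.0912]
orientation: [0.002, -0.162, 0.987, -0.001]
wrist_force: [-0.6, -4.4, 8.3]
finger_gap: 0.0371
grip_force: 24.6
```

```bash
python3 -m inch '[0,0,-0.6,0, 0,0,-0.8,0, 0,0,-1,0, 0,0,-1,0, 0,0,-1.2,0]'
python3 -m inch '[0,0,-1.2,0, 0,0,-1.2,0, 0,0,-0.8,0, 0,0,0,0, 0,0,0,0]'
python3 -m inch '[0.36,1,0,0, 0.72,1.98,0,0, 0.72,1.98,0,0, 0.72,1.98,0,0, 0.72,1.98,0,0]'
python3 -m inch '[0.72,1.98,0,0, 0.72,1.98,0,0, 0.72,1.98,0,0, 0.72,1.98,0,0, 0.72,1.98,0,0]'
python3 -m inch '[0.36,1,0,0, 0.36,1,0,0, 0,0,0,0, 0,0,0,0, 0,0,0,0]'
python3 - <<'E'
from h import *
cv2.imwrite('pics/s2.png',np.hstack([eyes.read_camera('side')[150:400,200:450,::-1],eyes.read_camera('scene')[150:400,90:340,::-1]]))
E
```

```text
clock: 4.78
tcp_pos: [0.6302, 0.2361, 0.1349]
orientation: [-0.001, -0.163, 0.987, 0.001]
wrist_force: [-0.0, 0.9, -0.3]
finger_gap: 0.0371
grip_force: 26.3
clock: 5.2
tcp_pos: [0.6309, 0.2361, 0.1671]
orientation: [0.001, -0.163, 0.987, 0.0]
wrist_force: [-0.5, -0.9, -1.4]
finger_gap: 0.0367
grip_force: 26.3
clock: 5.62
tcp_pos: [0.5695, 0.3106, 0.165]
orientation: [-0.001, -0.162, 0.987, 0.0]
wrist_force: [0.8, 0.5, -0.6]
finger_gap: 0.0369
grip_force: 26.3
clock: 6.03
tcp_pos: [0.5035, 0.3928, 0.1651]
orientation: [-0.001, -0.163, 0.987, -0.0]
wrist_force: [-0.2, -0.4, -0.8]
finger_gap: 0.037
grip_force: 26.3
clock: 6.45
tcp_pos: [0.4929, 0.408, 0.1661]
orientation: [-0.0, -0.162, 0.987, -0.0]
wrist_force: [0.3, 0.0, -0.9]
finger_gap: 0.0372
grip_force: 26.3
```

View pics/s2.png

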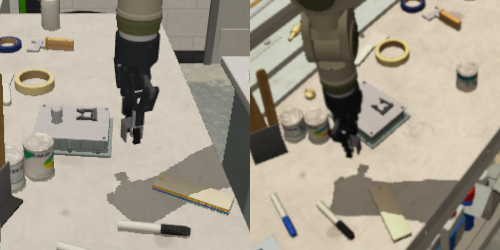

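Cap is held off the bare pin. The sponge and a marker lie nearby, so I'll check the clearance there.

```bash
python3 - <<'E'
from h import *
print(pix2z(cam('side'),[[354,328],[432,362],[320,372]],.005).round(3), pix2z(cam('scene'),[[212,335],[160,352]],.005).round(3))
E
python3 -m inch '[0,0,1,0, 0,0,2,0, 0,0,3,0, 0,0,2.5,0, 0,0,1.2,0]'
python3 -m inch '[0,0,0.8,0, 0,0,0.4,0, 0,0,0.2,0, 0,0,0,0, 0,0,0,0]'
```

```text
[[0.439 0.392 0.005]
 [0.308 0.494 0.005]
 [0.518 0.511 0.005]] [[0.45  0.405 0.005]
 [0.522 0.513 0.005]]
clock: 6.97
tcp_pos: [0.4909, 0.4066, 0.0649]
orientation: [-0.002, -0.162, 0.987, -0.001]
wrist_force: [-0.6, -1.1, -1.2]
finger_gap: 0.0365
grip_force: 26.3
clock: 7.38
tcp_pos: [0.4932, 0.4089, 0.0563]
orientation: [0.001, -0.162, 0.987, 0.0]
wrist_force: [-0.1, -0.7, -0.5]
finger_gap: 0.0369
grip_force: 26.3
```

```bash
python3 -m inch '[-0.7,-0.24,0,0, -0.7,-0.24,0,0, 0,0,0.3,0, 0,0,0.2,0, 0,0,0,0]'
python3 -m inch '[0,0,0.1,0, 0,0,0,0, 0,0,0.1,0, 0,0,0,0, 0,0,0,0]'
```

```text
clock: 7.8
tcp_pos: [0.507, 0.4081, 0.0496]
orientation: [-0.001, -0.162, 0.987, -0.0]
wrist_force: [0.3, -0.1, -0.8]
finger_gap: 0.0366
grip_force: 26.3
clock: 8.22
tcp_pos: [0.5071, 0.4084, 0.0493]
orientation: [0.0, -0.162, 0.987, -0.0]
wrist_force: [-2.9, -1.4, 6.8]
finger_gap: 0.0368
grip_force: 26.6
```

```bash
python3 -m inch '[0,0,-0.1,0, 0,0,0,0, 0,0,0,0, 0,0,0,0, 0,0,0,0]' 0.7 25
python3 -m inch '[0,0,0,0, 0,0,0,0, 0,0,0,0, 0,0,-0.5,0, 0,0,-1,0]' 
python3 -m inch '[0,0,-2,0, 0,0,-3,0, 0,0,-3,0, 0,0,-3,0, 0,0,-3,0]' 1 60
python3 - <<'E'
from h import *
plan([.60,-.208,.20],2.987,25)
cv2.imwrite('pics/s3.png',np.hstack([eyes.read_camera('side')[150:400,200:450,::-1],eyes.read_camera('scene')[150:400,90:340,::-1]]))
E
```

```text
clock: 8.63
tcp_pos: [0.5072, 0.4085, 0.049]
orientation: [-0.0, -0.162, 0.987, -0.0]
wrist_force: [-0.1, 0.5, -0.7]
finger_gap: 0.0727
grip_force: 0.0
clock: 9.05
tcp_pos: [0.5063, 0.4079, 0.0634]
orientation: [-0.001, -0.162, 0.987, -0.001]
wrist_force: [-0.0, 0.1, -0.2]
finger_gap: 0.0726
grip_force: 0.0
clock: 9.47
tcp_pos: [0.5071, 0.4084, 0.2069]
orientation: [0.001, -0.162, 0.987, 0.0]
wrist_force: [-0.4, -0.1, 0.7]
finger_gap: 0.0858
grip_force: 0.0
total d [  9.29 -61.64  -0.69] dyaw 5.802
0.44,-2.45,0.03,-0.232, 0.99,-2.29,0.03,-0.232, 1.49,-2.00,0.03,-0.232, 1.91,-1.60,0.03,-0.232, 2.23,-1.12,0.03,-0.232
2.43,-0.58,0.03,-0.232, 2.49,-0.00,0.03,-0.232, 2.43,0.57,0.03,-0.232, 2.23,1.11,0.03,-0.232, 1.92,1.60,0.03,-0.232
1.50,1.99,0.03,-0.232, 1.00,2.29,0.03,-0.232, 0.45,2.45,0.03,-0.232, -0.13,2.49,0.03,-0.232, -0.70,2.39,0.03,-0.232
-1.23,2.17,0.03,-0.232, -1.70,1.83,0.03,-0.232, -2.07,1.39,0.03,-0.232, -2.34,0.87,0.03,-0.232, -2.47,0.31,0.03,-0.232
-2.48,-0.26,0.03,-0.232, -2.35,-0.83,0.03,-0.232, -2.10,-1.35,0.03,-0.232, -1.73,-1.79,0.03,-0.232, -1.27,-2.14,0.03,-0.232
```

View pics/s3.png

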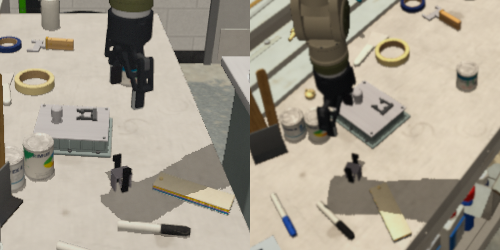

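Cap stands upright, released. Moving over to the fork.

```bash
python3 -m inch '[0,-4,0,0.096, 0,-4,0,0.096, 0,-4,0,0.096, 0,-4,0,0.096, 0,-4,0,0.096]'
python3 -m inch '[-1.49,-3.28,0,0, -1.49,-3.28,0,0, -1.49,-3.28,0,0, -1.49,-3.28,0,0, -1.49,-3.28,0,0]'
python3 -m inch '[-1.49,-3.28,0,0, -1.49,-3.28,0,0, -1.49,-3.28,0,0, -1.49,-3.28,0,0, -1.49,-3.28,0,0]'
python3 -m inch '[-1.49,-3.28,0,0, -1.49,-3.28,0,0, 0,0,0,0, 0,0,0,0, 0,0,0,0]'
python3 - <<'E'
from h import *
print(get_state()['tcp_pos'],yaw())
i=eyes.camera_info('wrist');im=eyes.read_camera('wrist');cv2.imwrite('pics/w2.png',im[:,:,::-1]);np.save('w2.npy',i,allow_pickle=True)
p=proj(cam('wrist',i),[[.633,-.209,.034]])[0];print(p);x,y=np.clip(p-[120,90],0,[320,240]).astype(int);print(x,y)
cv2.imwrite('pics/w2c.png',cv2.convertScaleAbs(cv2.resize(im[y:y+180,x:x+240,::-1],(800,600),interpolation=cv2.INTER_CUBIC),alpha=1.5))
E
```

```text
clock: 9.98
tcp_pos: [0.5342, 0.2104, 0.2046]
orientation: [0.001, 0.079, 0.997, 0.0]
wrist_force: [0.2, -1.1, -0.9]
finger_gap: 0.0856
grip_force: 0.0
clock: 10.4
tcp_pos: [0.5824, 0.0368, 0.205]
orientation: [0.0, 0.077, 0.997, -0.0]
wrist_force: [1.1, 0.2, 0.1]
finger_gap: 0.0855
grip_force: 0.0
clock: 10.82
tcp_pos: [0.6309, -0.1367, 0.2049]
orientation: [0.0, 0.077, 0.997, -0.0]
wrist_force: [1.0, -0.3, 0.4]
finger_gap: 0.0854
grip_force: 0.0
clock: 11.23
tcp_pos: [0.6497, -0.2042, 0.2042]
orientation: [-0.0, 0.077, 0.997, 0.0]
wrist_force: [-0.0, -0.0, -0.7]
finger_gap: 0.0853
grip_force: 0.0
[ 0.64974928 -0.2042138   0.20420873] 2.9871337966205176
[271.21504428 172.5628589 ]
151 82
```

View pics/w2c.png

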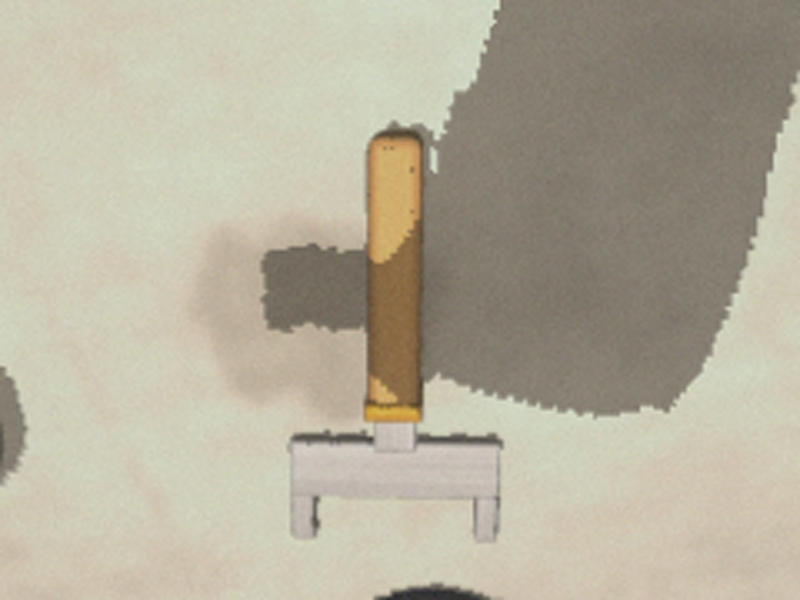

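The fork is nearly aligned with the tool. The handle runs (396,135)–(394,418), the crotch line is at row 497 and the prong tips are at (303,538) and (486,540).

```bash
python3 - <<'E'
from h import *
W=cam('wrist',np.load('w2.npy',allow_pickle=True).item())
f=lambda p:np.array(p,float)/(800/240)+[151,82]
H=pix2z(W,f([[396,133],[394,418]]),.034);d=H[1]-H[0];y=np.arctan2(d[1],d[0]);u=np.array([np.cos(y),np.sin(y)])
print(H.round(4),'len',np.linalg.norm(d),'yaw',y,'origin',H[1][:2]-.03*u)
T=pix2z(W,f([[303,538],[486,540]]),.008);C=pix2z(W,f([[315,497],[475,497]]),.008)
e=T[1]-T[0];print('head yaw',np.arctan2(-e[0],e[1]),'origin from head',T.mean(0)[:2]-.081*u,C.mean(0)[:2]-.065*u)
s=get_state();t=s['tcp_pos'][:2];o=(H[1][:2]-.03*u+C.mean(0)[:2]-.065*u)/2
print('o',o);plan([*o,.021],y+np.pi,1)
E
```

```text
[[ 0.5856 -0.2026  0.034 ]
 [ 0.6679 -0.2167  0.034 ]] len 0.08345108649146205 yaw -0.170226514755835 origin [ 0.63828403 -0.21166014]
head yaw -0.16578349161248748 origin from head [ 0.63959433 -0.21219151] [ 0.64007959 -0.21220336]
o [ 0.63918181 -0.21193175]
total d [ -1.06  -0.85 -18.35] dyaw -0.017
0.92,-1.00,18.35,0.017,
```

```bash
python3 -m inch '[0.3,-0.3,3.5,0.017, 0.3,-0.3,4,0, 0.32,-0.4,4,0, 0,0,3,0, 0,0,2,0]'
python3 -m inch '[0,0,1.3,0, 0,0,0.5,0, 0,0,0,0, 0,0,0,0, 0,0,0,0]'
python3 -m inch '[0,0,0,0, 0,0,0,0, 0,0,0,0, 0,0,0,0, 0,0,0,0]' -0.9 70
python3 -m inch '[0,0,0,0, 0,0,0,0, 0,0,0,0, 0,0,0,0, 0,0,0,0]'
```

```text
clock: 11.7
tcp_pos: [0.637, -0.2098, 0.0361]
orientation: [-0.002, 0.084, 0.996, 0.001]
wrist_force: [-0.3, 0.0, 0.8]
finger_gap: 0.0851
grip_force: 0.0
clock: 12.12
tcp_pos: [0.6406, -0.2125, 0.0232]
orientation: [0.001, 0.085, 0.996, -0.001]
wrist_force: [-0.5, -0.4, 0.6]
finger_gap: 0.0853
grip_force: 0.0
clock: 12.53
tcp_pos: [0.6395, -0.2128, 0.0215]
orientation: [0.0, 0.085, 0.996, -0.0]
wrist_force: [0.2, -0.4, -0.6]
finger_gap: 0.0256
grip_force: 0.0
clock: 12.95
tcp_pos: [0.6396, -0.2128, 0.0216]
orientation: [0.0, 0.085, 0.996, -0.0]
wrist_force: [-0.6, -0.1, 2.5]
finger_gap: 0.0148
grip_force: 69.8
```

```bash
python3 -m inch '[0,0,-1,-0.02, 0,0,-2,-0.02, 0,0,-2.5,-0.02, 0,0,-2.5,-0.02, 0,0,-2,-0.02]'
python3 -m inch '[0.72,1.41,0,0, 1.44,2.82,0,0, 1.44,2.82,0,0, 1.44,2.82,0,0, 1.44,2.82,0,0]'
python3 -m inch '[1.44,2.82,0,0, 1.44,2.82,0,0, 1.44,2.82,0,0, 1.44,2.82,0,0, 1.44,2.82,0,0]'
python3 -m inch '[1.44,2.82,0,0, 1.44,2.82,0,0, 1.44,2.82,0,0, 1.44,2.82,0,0, 1.44,2.82,0,0]'
python3 -m inch '[0.36,0.7,0,0, 0.36,0.7,0,0, 0,0,0,0, 0,0,0,0, 0,0,0,0]'
python3 -c "
from h import *
print(get_state()['tcp_pos'],yaw()-np.pi); plan([.4548,.2249,.0638],np.pi-.072,1)"
```

```text
clock: 13.37
tcp_pos: [0.6394, -0.2126, 0.1233]
orientation: [0.0, 0.034, 0.999, -0.0]
wrist_force: [1.4, -0.1, -0.3]
finger_gap: 0.0147
grip_force: 69.3
clock: 13.78
tcp_pos: [0.5827, -0.0803, 0.1214]
orientation: [-0.0, 0.035, 0.999, 0.0]
wrist_force: [0.5, -0.1, -0.7]
finger_gap: 0.0145
grip_force: 69.2
clock: 14.2
tcp_pos: [0.5208, 0.0656, 0.1216]
orientation: [-0.0, 0.035, 0.999, -0.0]
wrist_force: [0.3, -0.4, -1.1]
finger_gap: 0.0145
grip_force: 69.2
clock: 14.62
tcp_pos: [0.459, 0.2113, 0.1216]
orientation: [-0.0, 0.035, 0.999, -0.0]
wrist_force: [0.1, -0.2, -1.3]
finger_gap: 0.0144
grip_force: 69.2
clock: 15.03
tcp_pos: [0.4544, 0.2236, 0.1213]
orientation: [0.0, 0.036, 0.999, -0.0]
wrist_force: [-0.7, -0.5, -1.5]
finger_gap: 0.0147
grip_force: 69.2
[0.454412   0.22359807 0.12129511] -0.07189959297328574
total d [ 0.04  0.13 -5.75] dyaw -0.0
-0.03,0.13,5.75,0.000,
```

```bash
python3 -m inch '[0,0.13,1,0, 0,0,1.5,0, 0,0,1.5,0, 0,0,1,0, 0,0,0.7,0]'
python3 -m inch '[-0.2,0,0,0, -0.4,0,0,0, -0.4,0,0,0, -0.4,0,0,0, 0,0,0,0]'
python3 - <<'E'
from h import *
print(np.mean([get_state()['tcp_pos'] for _ in range(3)],0),yaw()-np.pi)
a=eyes.read_camera('side')[240:315,235:335,::-1];b=eyes.read_camera('scene')[220:295,160:260,::-1]
cv2.imwrite('pics/p1.png',np.hstack([cv2.resize(x,(400,300),interpolation=cv2.INTER_CUBIC) for x in(a,b)]))
E
```

```text
clock: 15.45
tcp_pos: [0.4534, 0.2248, 0.0625]
orientation: [-0.001, 0.036, 0.999, -0.0]
wrist_force: [-0.8, -0.4, -1.6]
finger_gap: 0.0152
grip_force: 69.2
clock: 15.87
tcp_pos: [0.4699, 0.225, 0.0651]
orientation: [0.001, 0.036, 0.999, 0.0]
wrist_force: [0.0, 0.3, -1.1]
finger_gap: 0.0146
grip_force: 69.2
[0.46987743 0.22501965 0.06509319] -0.0712272896698316
```

View pics/p1.png

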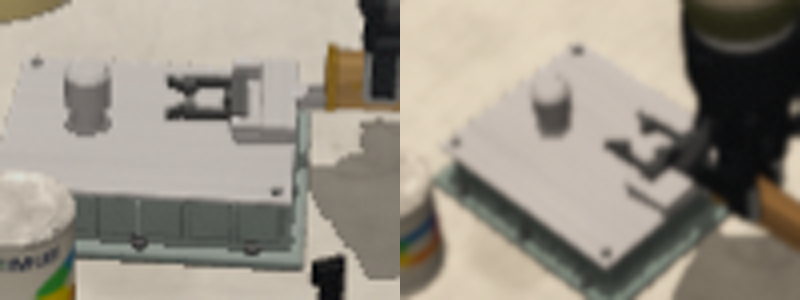

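```bash
python3 -m inch '[-0.2,0,0.12,0, -0.3,0,0,0, -0.3,0,0,0, -0.3,0,0,0, -0.3,0,0,0]'
python3 -m inch '[-0.2,0.25,0,0, -0.2,0.26,0,0, -0.2,0.26,0,0, -0.2,0.26,0,0, -0.2,0.26,0,0]'
python3 -m inch '[-0.2,0.25,0,0, -0.2,0.26,0,0, -0.2,0.26,0,0, -0.2,0.26,0,0, -0.2,0.25,0,0]'
python3 - <<'E'
from h import *
print(get_state()['tcp_pos'],yaw()-np.pi,get_state()['wrist_force'])
a=eyes.read_camera('side')[240:315,235:335,::-1];b=eyes.read_camera('scene')[220:295,160:260,::-1]
cv2.imwrite('pics/p2.png',np.hstack([cv2.resize(x,(400,300),interpolation=cv2.INTER_CUBIC) for x in(a,b)]))
E
```

```text
clock: 16.38
tcp_pos: [0.4821, 0.2238, 0.063]
orientation: [-0.0, 0.035, 0.999, -0.0]
wrist_force: [-0.2, 0.7, -1.1]
finger_gap: 0.0151
grip_force: 69.2
clock: 16.8
tcp_pos: [0.4929, 0.2363, 0.063]
orientation: [-0.0, 0.035, 0.999, -0.0]
wrist_force: [0.1, -0.0, -0.8]
finger_gap: 0.0148
grip_force: 69.2
clock: 17.22
tcp_pos: [0.5039, 0.2483, 0.063]
orientation: [0.0, 0.035, 0.999, -0.0]
wrist_force: [-0.1, -0.2, -0.6]
finger_gap: 0.0149
grip_force: 69.2
[0.50385778 0.24832896 0.06304763] -0.07074128266510948 [-0.12228129 -0.18795285 -0.64245287]
```

View pics/p2.png

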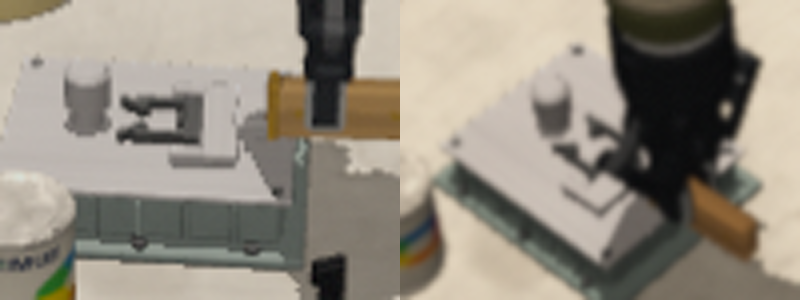

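```bash
python3 - <<'E'
from h import *
D=cam('side');f=lambda p:np.array(p,float)/4+[235,240]
print('tips',pix2z(D,f([[120,101],[122,137]]),.048).round(4),'bar front ends',pix2z(D,f([[184,94],[187,142]]),.048).round(4),'pin top',pix2z(D,f([[88,67]]),.075).round(4))
print('expected pin top px in crop',(proj(D,[[.6303,.2343,.075],[.6303,.2343,.04]])-[235,240])*4)
E
```

```text
tips [[0.6153 0.2259 0.048 ]
 [0.6144 0.2612 0.048 ]] bar front ends [[0.5795 0.2194 0.048 ]
 [0.5794 0.2666 0.048 ]] pin top [[0.6326 0.2331 0.075 ]]
expected pin top px in crop [[ 92.20399355  68.19267822]
 [ 92.92685255 121.7960256 ]]
```

```bash
python3 - <<'E'
from h import *
D=cam('side');f=lambda p:np.array(p,float)/4+[235,240]
a=pix2z(D,f([[166,79],[168,114]]),.046).mean(0);b=pix2z(D,f([[120,101],[122,137]]),.046).mean(0)
print(a,b,'shift',b-a, 'wanted',.0175+.0718*(.0624-.026)) 
E
```

```text
[0.58899099 0.21845152 0.046     ] [0.61479922 0.24053413 0.046     ] shift [0.02580823 0.02208261 0.        ] wanted 0.020113520000000003
```

```bash
python3 -m inch '[-0.3,-0.06,0,0, -0.3,-0.06,0,0, -0.3,-0.06,0,0, -0.3,-0.06,0,0, -0.3,-0.06,0,0]'
python3 -m inch '[-0.2,0,0,0, -0.2,0,0,0, -0.2,0,0,0, -0.2,0,0,0, -0.2,0,0,0]'
```

```text
clock: 17.73
tcp_pos: [0.5188, 0.2438, 0.0631]
orientation: [0.0, 0.035, 0.999, -0.0]
wrist_force: [-0.4, 0.3, -0.7]
finger_gap: 0.0146
grip_force: 69.2
clock: 18.15
tcp_pos: [0.5265, 0.2434, 0.0627]
orientation: [-0.002, 0.035, 0.999, 0.0]
wrist_force: [-9.0, 1.5, 1.7]
finger_gap: 0.0149
grip_force: 69.6
```

```bash
python3 -m inch '[-0.2,0,0,0, -0.2,0,0,0, -0.2,0,0,0, -0.2,0,0,0, -0.2,0,0,0]'
python3 -m inch '[-0.1,0,0,0, -0.1,0,0,0, -0.1,0,0,0, 0,0,0,0, 0,0,0,0]'
```

```text
clock: 18.57
tcp_pos: [0.5343, 0.2427, 0.0622]
orientation: [-0.004, 0.035, 0.999, -0.0]
wrist_force: [-3.3, 0.4, -0.6]
finger_gap: 0.0146
grip_force: 69.3
clock: 18.98
tcp_pos: [0.5419, 0.2423, 0.0632]
orientation: [0.0, 0.036, 0.999, 0.0]
wrist_force: [1.3, -0.8, -1.2]
finger_gap: 0.0145
grip_force: 69.2
```

```bash
python3 -m inch '[-0.05,0,0,0, -0.05,0,0,0, -0.05,0,0,0, 0,0,0,0, 0,0,0,0]'
python3 -m inch '[-0.05,0,0,0, -0.05,0,0,0, -0.05,0,0,0, 0,0,0,0, 0,0,0,0]'
```

```text
clock: 19.4
tcp_pos: [0.5429, 0.2422, 0.0631]
orientation: [0.0, 0.035, 0.999, -0.0]
wrist_force: [0.1, 0.1, -1.1]
finger_gap: 0.0146
grip_force: 69.2
clock: 19.82
tcp_pos: [0.5437, 0.2422, 0.0629]
orientation: [-0.001, 0.035, 0.999, -0.0]
wrist_force: [-2.0, -0.4, -0.4]
finger_gap: 0.0147
grip_force: 69.3
```

```bash
python3 -m inch '[-0.1,0,0,0, -0.1,0,0,0, 0,0,0,0, 0,0,0,0, 0,0,0,0]'
```

```text
clock: 20.23
tcp_pos: [0.5439, 0.242, 0.0624]
orientation: [-0.002, 0.035, 0.999, -0.0]
wrist_force: [-7.3, 0.9, 1.3]
finger_gap: 0.0147
grip_force: 69.6
```

```bash
python3 -m inch '[0.4,0,0,0, 0.6,0,0,0, 0.8,0,0,0, 0.8,0,0,0, 0.8,0,0,0]'
python3 -m inch '[0,0,-0.5,0, 0,0,-1.5,0, 0,0,-2,0, 0,0,-2,0, 0,0,-1,0]'
python3 -m inch '[-0.1,-1.6,0,0, -0.1,-3.2,0,0, -0.1,-3.2,0,0, -0.1,-3.2,0,0, -0.1,-3.2,0,0]'
python3 -m inch '[-0.1,-1.6,0,0, 0,0,1.5,0, 0,0,3,0, 0,0,3,0, 0,0,2,0]'
python3 -m inch '[0,0,1,0, 0,0,0,0, 0,0,0,0, 0,0,0,0, 0,0,0,0]'
```

```text
clock: 20.65
tcp_pos: [0.5117, 0.2444, 0.0632]
orientation: [0.0, 0.035, 0.999, -0.0]
wrist_force: [0.1, 1.1, -1.4]
finger_gap: 0.015
grip_force: 69.2
clock: 21.07
tcp_pos: [0.5137, 0.2449, 0.136]
orientation: [0.002, 0.035, 0.999, 0.001]
wrist_force: [0.5, 0.2, -0.1]
finger_gap: 0.0148
grip_force: 69.2
clock: 21.48
tcp_pos: [0.507, 0.0993, 0.1332]
orientation: [0.0, 0.035, 0.999, -0.0]
wrist_force: [0.5, -0.6, -0.5]
finger_gap: 0.015
grip_force: 69.2
clock: 21.9
tcp_pos: [0.5062, 0.084, 0.0362]
orientation: [-0.0, 0.036, 0.999, -0.0]
wrist_force: [0.5, -0.1, -0.8]
finger_gap: 0.0145
grip_force: 69.2
clock: 22.32
tcp_pos: [0.5086, 0.0845, 0.0297]
orientation: [0.002, 0.035, 0.999, -0.0]
wrist_force: [-0.4, 0.9, -0.5]
finger_gap: 0.0148
grip_force: 69.2
```

Down 8 mm more to the bench, with a contact check.

```bash
python3 -m inch '[0,0,0.3,0, 0,0,0.3,0, 0,0,0.1,0, 0,0,0,0, 0,0,0,0]'
python3 -m inch '[0,0,0.1,0, 0,0,0.05,0, 0,0,0,0, 0,0,0,0, 0,0,0,0]'
```

```text
clock: 22.73
tcp_pos: [0.5075, 0.0844, 0.0216]
orientation: [0.0, 0.035, 0.999, -0.0]
wrist_force: [-0.1, -0.3, 4.0]
finger_gap: 0.0145
grip_force: 69.7
clock: 23.15
tcp_pos: [0.5075, 0.0844, 0.0215]
orientation: [0.001, 0.035, 0.999, -0.0]
wrist_force: [-6.5, -0.4, 18.8]
finger_gap: 0.0144
grip_force: 72.0
```

```bash
python3 -m inch '[0,0,-0.12,0, 0,0,0,0, 0,0,0,0, 0,0,0,0, 0,0,0,0]' 1 20
python3 -m inch '[0,0,0,0, 0,0,0,0, 0,0,-0.5,0, 0,0,-2,0, 0,0,-3,0]'
python3 -m inch '[0,0,-4,0, 0,0,-4,0, 0,0,-4,0, 0,0,-3,0, 0,0,0,0]'
python3 -m inch '[0,3,0,0, -2,4,0,0, -2,4,0,0, -2,3,0,0, -2,0,0,0]'
python3 -m inch '[0,0,0,0, 0,0,0,0, 0,0,0,0, 0,0,0,0, 0,0,0,0]'
python3 - <<'E'
from h import *
print(get_state()['tcp_pos'],yaw(),get_state()['clock'])
i=eyes.camera_info('wrist');im=eyes.read_camera('wrist');W=cam('wrist',i)
np.save('w3.npy',i,allow_pickle=True);cv2.imwrite('pics/w3.png',im[:,:,::-1])
# rectify plate top (z=.048) in stand frame: 2 mm cells, x -115..45, y -65..65
y=-.105;u=np.array([np.cos(y),np.sin(y)]);v=np.array([-u[1],u[0]]);p=np.array([.6303,.2343])
X,Y=np.meshgrid(np.arange(-50,36,2),np.arange(-34,35,2),indexing='ij')
P=np.c_[p+(X.reshape(-1,1)*u+Y.reshape(-1,1)*v)/1000,np.full(X.size,.048)]
q=proj(W,P).astype(np.float32);g=cv2.remap(cv2.cvtColor(im,cv2.COLOR_RGB2GRAY),q[:,0].reshape(X.shape),q[:,1].reshape(X.shape),cv2.INTER_LINEAR)
print(q.min(0),q.max(0),np.percentile(g,[5,25,50,75,95]))
for r,x in zip(g,X[:,0]): print('%4d '%x+''.join(' .:*#'[4-min(4,k//40)] for k in r))
E
```

```text
clock: 23.57
tcp_pos: [0.5068, 0.0844, 0.0204]
orientation: [-0.0, 0.035, 0.999, -0.0]
wrist_force: [0.8, 0.6, -0.3]
finger_gap: 0.0744
grip_force: 0.0
clock: 23.98
tcp_pos: [0.5046, 0.0843, 0.0741]
orientation: [-0.003, 0.035, 0.999, -0.0]
wrist_force: [0.8, -0.8, -0.6]
finger_gap: 0.0853
grip_force: 0.0
clock: 24.4
tcp_pos: [0.5105, 0.0845, 0.2333]
orientation: [0.006, 0.035, 0.999, 0.0]
wrist_force: [0.6, -0.5, -0.1]
finger_gap: 0.0853
grip_force: 0.0
clock: 24.82
tcp_pos: [0.5939, 0.2184, 0.2253]
orientation: [0.0, 0.033, 0.999, 0.001]
wrist_force: [0.0, -0.2, -0.6]
finger_gap: 0.0853
grip_force: 0.0
clock: 25.23
tcp_pos: [0.5929, 0.2125, 0.2261]
orientation: [-0.0, 0.036, 0.999, -0.0]
wrist_force: [0.2, 0.2, -0.2]
finger_gap: 0.0856
grip_force: 0.0
[0.59294586 0.21250955 0.22605733] 3.0701138812295263 25.2333
[268.8401 171.0596] [339.03238 249.5553 ] [ 41.  75.  79. 127. 132.]
 -50 ***:************************:******
 -48 ***:**************:****************
 -46 ***********************************
 -44 ***:************:******************
 -42 :**********************************

[... 857 characters left out ...]
...
   2 .......:**:***************.........
   4 .......:*********:::******.........
   6 .......:*******:*::::*****:........
   8 .......:******::*::::::::*:........
  10 .......:***::::::::::::::*:........
  12 .......:***::.:........::*:........
  14 .......:***::..........::*:........
  16 ........:**::..........:*:.........
  18 .......:***::..........:**:........
  20 .......:***.::........::**:........
  22 .......:**:..::......::.:*:........
  24 ........::....::::::::...:.........
  26 ...................................
  28 ...................................
  30 ...................................
  32 ...................................
  34 ...................................
```

```bash
python3 -c "
from workcell import env
print(env.hand_in())"
```

```text
the job is handed in; nothing more can be done
None
```

The job is handed in at about 25 s, well under the 72 s limit; the hand-in call gave no verdict. The cap stands upright on the bench, and the clip was pushed to a hard stop on the pin, with a rough wrist-camera check agreeing it is home. The fork was set down flat on the bench (not re-imaged), and the arm is clear; I didn't re-measure the tins, bottle or tape, but no unexpected contact force showed during the moves.

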